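# Unclip the irrigation timer's cover and hang it on its pintles

## Robot

A 6-joint arm with a two-finger parallel gripper is mounted at the origin on the work surface. World frame = base frame: x ahead of the robot, y to its left, z up, the work surface at z = 0. Lengths are in m, angles in rad, forces in N, time in s.
With the tool pointing down it reaches from about 0.425 to 0.95 m from the base axis. Payload 3.5 kg.
Tool frame: the origin (TCP) lies midway between the tips of the shut fingers; the grasp point (between the pads) lies 19 mm behind it; z points along the fingers, y is the direction in which the jaws open and shut (so a half turn about z gives the same grasp; the last joint's range is limited). The gripper opens to 85 mm and grips with 20 to 120 N. Pads are 22 mm wide; open, the fingers measure 114 mm over their backs; the gripper's body (76 mm by 85 mm) begins 54 mm behind the grasp point. The pads swing forward as they close: fully open they stand 13 mm farther back than shut.
Start: joints at [1.014, 0.286, 1.577, -0, 1.279, -0.15], TCP at [0.267, 0.62, 0.231] pointing down, gripper open.
Joint ranges: [-2.77, 2.77], [-0.9, 2.22], [0.21, 2.48], [-1.53, 4.67], [0.24, 2.81], [-2.84, 2.84]. Speed limits (rad/s): [2.79, 2.79, 3.14, 3.14, 3.14, 3.14].

## Interface

Orientations are given as a unit quaternion [x, y, z, w].
In Python, from plant import * gives the robot as it stands.
- The arm moves only by the shell command python3 -m jog 'ROWS' [FORCE]. ROWS is a JSON object of lists of equal length, an entry for each row: "travel": the shift along the world's x, y, z in mm, a list of three; "dr": the turn, a rotation vector about the world's x, y, z in degrees, a list of three; "jaw": the closure in counts, from 0 (fully open) to 255 (shut). In form: {"travel": [[x, y, z], ...], "dr": [[wx, wy, wz], ...], "jaw": [jaw, ...]}. A call has 1 to 5 rows; each row shifts and turns the commanded pose from where the row before left it; what a row does not reach is not made up. A row lasts 1/12 s, in which the tool goes at most 41.7 mm and 7.16 degrees, less where a joint would pass 70% of its speed; a pose out of reach is approached as far as the arm can. A call is refused whole if a number of a shift passes 41.7 or a number of a turn 7.16, either way. A call with a gripper value outside its range is refused whole. The fingers move at their own pace and stop on an object; FORCE is the grip in N (left out, the last holds). Time passes only in rows, so rows that do not move let the fingers close. It gives the time, the measured TCP pose, the force and the opening at its end, in the units of the state.
- get_state(): the state, without advancing time (a new reading comes with each control period).
- read_camera(name): name is "scene" or "top" or "wrist"; returns the picture (480x640x3 uint8, red, green, blue); there is no depth.
- camera_info(name): a dict with "K" (3x3 intrinsics, pixels), "R" (3x3) and "t" (3): a world point X has camera coordinates R X + t; the wrist camera has in their place "mount" (4x4, takes a point from camera to tool coordinates, whose origin is the TCP and whose axes are the flange's). Camera axes: x right, y down, z forward; pixel columns grow to the right and rows downward; lengths in m; the calibration is good to about 2 mm. A picture is of the moment at which its call begins: read the wrist's pose just before it. camera_info takes no time and is no camera call.
- sign_off(): hands the job in, once; it reports no verdict.
The state is a dict: "time": time; "qpos": joint angles; "dq": joint speeds; "joint_efforts": joint torques, N m; "eef_pos": TCP position; "tcp_rot": TCP orientation; "contact_force": force on the tool from outside, world axes, zero at the start; "wrist_torque": the same for the moment, N m; "opening": opening from 0.0 (shut) to 1.0 (fully open).
Only numpy, scipy, OpenCV 4.12 (cv2) and the standard library are available. Lean on these libraries where they do the work, as an engineer would, in place of code of your own. Each camera call takes 0.05 s, during which the arm holds its last target. There are 200 camera calls.

## Task

The irrigation timer needs new batteries. Clear the scraper off its cover by laying it in the terracotta saucer, then squeeze the cover's release tab in, pivot the cover up about its lugs and out of its frame, and lower it level onto the galvanised stand so that both its sockets drop over the two upright pintles and it lies flat on the stand. Put the things down rather than dropping them, let go at the end, and leave the other things on the table where they are.

Things in the scene. Friction and masses are not known exactly. Their poses are not given: they have to be found in the camera images.
- timer: Fixed grey battery box of an irrigation timer, 210 x 130 x 63 mm. Origin on the work surface; x along it from the lug end (x -110, towards the robot) to the tab end (x 100), z up. The cover lies in its open top, flush with the side walls' tops (z 56). A lip across the lug end (x -110 to -85, z 56 to 63) holds the lugs down; one across the tab end (x 75.5 to 100, z 51.5 to 58) the tab's tooth.
- cover: Loose off-white snap-in cover, 0.11 to 0.22 kg (+ tab 0.02). Origin: centre of its plate's underside, timer z 50 when seated with 2 mm play; axes then as the timer's. Plate (mm) x -80 to 74, y -50 to 50, z 0 to 6. Upright fixed fin x 26 to 32, y -20 to 20, z 6 to 44, facing the like upright tab (tab) at the plate's end.
- tab (a joint): Travel (m) of the cover's sprung tab towards the fin: 0 out and latched, 0.007 fully in. Upright blade, cover x 68 to 74 when out, y -20 to 20, top z 44; a 6 mm tooth at its foot (z -6 to 0) reaches 4.5 mm under the timer's tab-end lip, clear from 0.0055. Spring 2 N at the start, 8 N fully in; springs out when let go.
- cover_grip (a point): Point between fin and tab at cover (50, 0, 32) mm, 26 mm above the plate's top. Squeeze fin and tab together across cover x: 48 mm over their outer faces, 41 mm with the tab in (middle then at x 47); the same grip, at 30 to 50 N, carries the cover.
- cover_sockets (a point): Midway between the cover's two round through sockets, on the underside: cover (-60, 0, 0) mm. Sockets of 17 mm bore at y +-32, plate 6 mm thick there.
- cover_lugs (a point): Midway between the cover's two lugs: cover (-87, 0, 2) mm. Lugs x -93 to -80, y +-21 to +-43, z 0 to 4. The cover pivots about the line through here along cover y, tab end rising: turn it some 20 degrees, draw it 20 mm along its own +x to free the lugs, then lift.
- timer_lugs (a point): Where cover_lugs lies when the cover is seated: timer (-87, 0, 52) mm.
- stand: Fixed galvanised stand: a level plate x -82 to 45, y -60 to 60, top z 60 mm, on four legs; origin on the work surface, x away from the robot. Two upright pintles at x -60, y +-32: 10 mm across up to 20 mm above the plate, then tapering to 3 mm at 32 mm. The hung cover lies flat on the plate, its tab end overhanging towards +x.
- stand_pins (a point): Point midway between the two pintles, on the stand's plate: stand (-60, 0, 60) mm.
- scraper: Loose blue silicone scraper lying across the cover at the start: 125 x 36 x 18 mm, 0.06 kg. Origin at the centre of its underside, x along it towards the blade. Handle x -62 to 20, 20 mm wide and 18 mm thick; blade x 17 to 62, 36 mm wide, 10 mm thick.
- saucer: Loose terracotta plant saucer, 200 mm across, 28 mm high, 0.6 kg; inner floor 164 mm across. Origin at the centre of its underside.
- saucer_in (a point): Centre of the saucer's inner floor, 6 mm above the work surface.
- bottle: Bystander: plastic bottle, 50 mm across, 170 mm high, between the task's things. Origin under its centre.
- can: Bystander: metal can, 50 mm across, 110 mm high, between the task's things. Origin under its centre.
- pot: Bystander: terracotta pot, 96 mm across with two small handles, 85 mm high. Origin under its centre.
- jar: Bystander: glass jar, 70 mm across, 90 mm high. Origin under its centre.
- mug: Bystander: white mug, 74 mm across, 85 mm high. Origin under its centre.
- spoon: Bystander: steel spoon, 170 mm long, lying flat. Origin under its centre.
- trowel: Bystander: hand trowel, 205 mm long, lying flat. Origin near its middle.

How it is judged:
On the way, in this order (a step that is already met when the one before it is completed fails the run):
1. the scraper lies in the saucer, let go (horizontal distance between scraper and saucer_in below 0.055 m and z of scraper in the frame of saucer_in below 0.03 m and contact force between the fingers and scraper below 0.1 N and linear speed of scraper below 0.03 m/s), for 0.2 s.
2. the tab is pressed in and the cover pivoted up about its lugs, which are still in the frame (value of joint tab above 0.003 m and angle between cover's own z axis and vertical above 0.12 rad and distance between cover_lugs and timer_lugs below 0.012 m).
At the end, for the whole second after the job is handed in: Cover flat on the stand (tilt under 3.4 degrees, underside within 4 mm of the plate), both sockets over the pintles (midpoints within 6 mm, directions within 7 degrees); scraper in the saucer (within 55 mm of its centre, under 30 mm above its floor); all at rest (horizontal distance between scraper and saucer_in below 0.055 m and z of scraper in the frame of saucer_in below 0.03 m and horizontal distance between cover_sockets and stand_pins below 0.006 m and angle between the y axis of cover and the y axis of stand, either way round below 0.12 rad and z of cover_sockets in the frame of stand_pins between -0.004 and 0.004 m and angle between cover's own z axis and vertical below 0.06 rad and linear speed of each of cover, scraper below 0.02 m/s); the robot touches nothing.
It fails at once if a bystander is moved by more than 40 mm or knocked over (distance of any of bottle, can, pot, jar, mug, spoon, trowel from where it was at the start of the episode above 0.04 m or angle between any of bottle, can, pot, jar, mug's own z axis and vertical above 0.5 rad).
It fails at once if the saucer is pushed by more than 50 mm (distance of saucer from where it was at the start of the episode above 0.05 m).
It fails at once if the cover or the scraper is dropped from a height (falls free faster than 0.75 m/s) ((linear speed of cover above 0.75 m/s and contact force between the fingers and cover below 0.1 N) or (linear speed of scraper above 0.75 m/s and contact force between the fingers and scraper below 0.1 N)).
It also fails if it takes over 72 s, if anything falls off the work surface, if the arm or the gripper's body presses on something with over 40 N, if the wrist force passes 120 N, or if a joint passes its speed limit or range.

## Working session

There is one attempt and no reset: what is moved stays moved. The work goes in short steps, Python scripts to look and compute and a shell command to move; the robot and the scene stay as the last step left them, time stands still between calls to the robot, and variables do not carry over. Pictures are saved under pics/ and viewed, about 8 in all and at most 12, crops included, and the job is handed in when it is done.

```bash
mkdir -p pics; ls; python3 - <<'E'
from plant import *
import cv2,numpy as np
s=get_state();print({k:np.round(v,4).tolist() for k,v in s.items()})
for n in("top","scene"):
    im=read_camera(n);cv2.imwrite(f"pics/{n}0.png",im[:,:,::-1]);
    c=camera_info(n);print(n,{k:np.round(v,4).tolist() for k,v in c.items() if k in('K','R','t')})
print(camera_info("wrist"))
E
```

```text
pics
{'time': 0.0, 'qpos': [1.0139, 0.2872, 1.5782, -0.0, 1.2786, -0.15], 'dq': [0.0007, -0.001, 0.0005, -0.0007, -0.0008, 0.0024], 'joint_efforts': [-0.0013, -40.598, -29.2627, -0.0002, 0.0059, -0.0], 'eef_pos': [0.2667, 0.6193, 0.2299], 'tcp_rot': [0.202, 0.9794, -0.0011, -0.0004], 'contact_force': [-0.4885, 0.2559, 0.0629], 'wrist_torque': [0.0092, 0.0452, -0.0031], 'opening': 1.002}
top {'K': [[566.7656, 0.0, 322.2765], [0.0, 566.7656, 239.2923], [0.0, 0.0, 1.0]], 'R': [[-0.0055, -0.9999, -0.0147], [-0.9962, 0.0067, -0.0866], [0.0866, 0.0142, -0.9961]], 't': [0.0167, 0.5596, 1.2231]}
scene {'K': [[523.2944, 0.0, 313.8945], [0.0, 523.2944, 241.3661], [0.0, 0.0, 1.0]], 'R': [[0.7452, 0.6669, 0.0024], [0.4355, -0.4839, -0.759], [-0.505, 0.5667, -0.651]], 't': [-0.3949, -0.185, 1.3901]}
{'K': array([[374.75162793,   0.        , 311.84431794],
       [  0.        , 374.75162793, 234.75701533],
       [  0.        ,   0.        ,   1.        ]]), 'mount': array([[-1.88036215e-04, -9.61173196e-01, -2.75945741e-01,
         7.02759576e-02],
       [ 9.99999093e-01, -5.48756064e-04,  1.23000114e-03,
        -3.54316567e-04],
       [-1.33367103e-03, -2.75945259e-01,  9.61172427e-01,
        -1.40915266e-01],
       [ 0.00000000e+00,  0.00000000e+00,  0.00000000e+00,
         1.00000000e+00]])}
```

View pics/top0.png

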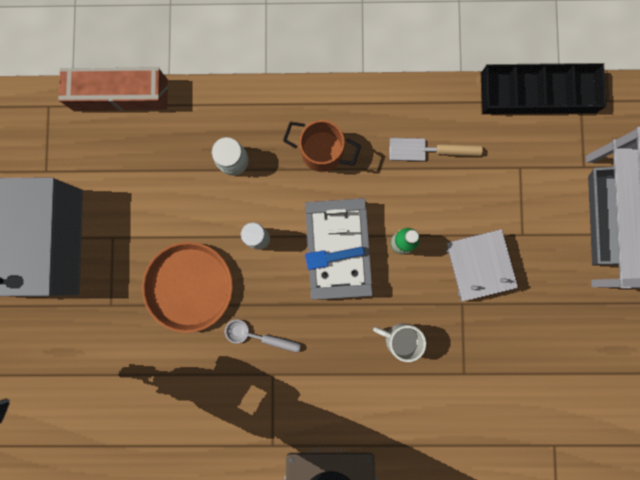

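View pics/scene0.png

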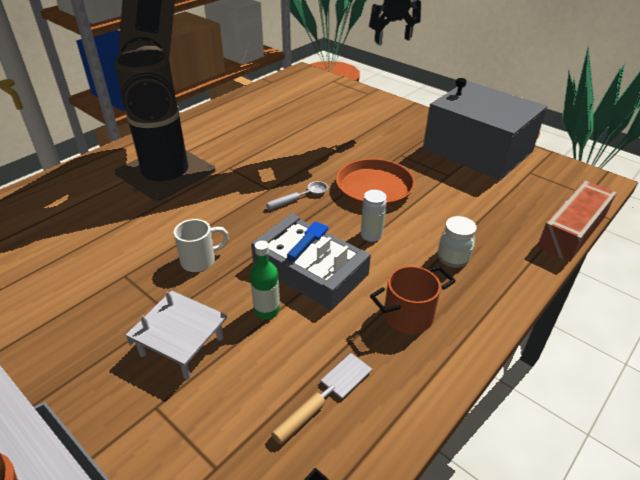

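The top view shows the timer at about (339,250), with the scraper across it from (308,260) to (364,252), blade on the left (+y). The saucer is at (189,287), the stand at (482,266) with its pintles at about (476,287) and (505,281), the can at (256,236) and the bottle at (405,240).

```bash
cat > h.py <<'E'
from plant import *
import cv2,numpy as np
from scipy.spatial.transform import Rotation as Ro
def cam(n,s=None):
    c=camera_info(n);K=np.array(c["K"])
    if n!="wrist": R=np.array(c["R"]);return K,R,np.array(c["t"])
    T=np.eye(4);T[:3,:3]=Ro.from_quat(s["tcp_rot"]).as_matrix();T[:3,3]=s["eef_pos"]
    M=np.linalg.inv(T@np.array(c["mount"]));return K,M[:3,:3],M[:3,3]
def ray(C,px,z):
    K,R,t=C;px=np.atleast_2d(np.asarray(px,float))
    d=(np.linalg.inv(K)@np.c_[px,np.ones(len(px))].T).T@R;o=-R.T@t
    return o+d*((z-o[2])/d[:,2])[:,None]
def proj(C,X):
    K,R,t=C;p=(np.atleast_2d(X)@R.T+t)@K.T;return p[:,:2]/p[:,2:]
def big(m):
    c=cv2.findContours(m.astype(np.uint8),cv2.RETR_EXTERNAL,cv2.CHAIN_APPROX_NONE)[0];return max(c,key=cv2.contourArea)[:,0]
def rect(C,cnt,z):
    P=ray(C,cnt,z)[:,:2];r=cv2.minAreaRect((P*1000).astype(np.float32))
    return r, cv2.boxPoints(r)
def shot(n,f):
    s=get_state();im=read_camera(n);cv2.imwrite("pics/"+f,im[:,:,::-1]);return s,im
E
python3 - <<'E'
from h import *
im=cv2.imread("pics/top0.png");hsv=cv2.cvtColor(im,cv2.COLOR_BGR2HSV);C=cam("top")
H,S,V=[hsv[...,i].astype(int) for i in range(3)]
def roi(m,x0,y0,x1,y1):
    z=np.zeros_like(m);z[y0:y1,x0:x1]=m[y0:y1,x0:x1];return z
for y,x in((204,340),(250,313),(220,330),(270,470),(287,189),(240,256),(293,340),(255,355)):print((x,y),hsv[y,x])
b=roi((H>100)&(H<125)&(S>150)&(V>80),295,195,380,300)
print("scraper",rect(C,big(b),.07))
t=roi(((S<90)),300,190,376,305)|b
print("timer",rect(C,big(t),.058))
st=roi((S<60)&(V>100),440,220,520,305);print("stand",rect(C,big(st),.06))
sa=roi((H<12)&(S>150)&(V>100),135,235,240,340);print("saucer",rect(C,big(sa),.028))
print("pins",ray(C,[(476,286),(505,280)],.09))
print("can,bottle",ray(C,[(253,231),(412,236)],.11),ray(C,(412,236),.17))
w=cv2.resize(im[180:320,230:530],None,fx=2.6,fy=2.6,interpolation=cv2.INTER_CUBIC)
cv2.imwrite("pics/crop1.png",w)
E
```

```text
(340, 204) [105   4 122]
(313, 250) [105   9 120]
(330, 220) [ 26  10 211]
(470, 270) [150   4 174]
(189, 287) [ 11 162 172]
(256, 240) [ 90   2 205]
(340, 293) [100   6 125]
(355, 255) [107 177 130]
scraper (((520.4746704101562, -13.77737045288086), (33.20036697387695, 121.51921081542969), 10.959872245788574), array([[492.62558 ,  42.71796 ],
       [515.72894 , -76.58481 ],
       [548.3237  , -70.272705],
       [525.2204  ,  49.030067]], dtype=float32))
timer (((536.8525390625, -17.25311279296875), (212.1420440673828, 140.5336151123047), 3.4061923027038574), array([[426.79404 ,  46.587433],
       [435.14377 , -93.69792 ],
       [646.911   , -81.09366 ],
       [638.5613  ,  59.191696]], dtype=float32))
stand (((499.81884765625, -322.7630920410156), (129.646484375, 126.55509185791016), 13.980905532836914), array([[ 421.62817, -277.02124],
       [ 452.20367, -399.82733],
       [ 578.0095 , -368.50494],
       [ 547.434  , -245.69885]], dtype=float32))
saucer (((457.4468994140625, 309.4850769042969), (195.69473266601562, 193.217529296875), 80.19144439697266), array([[345.58136, 229.52594],
       [535.97455, 196.61005],
       [569.31244, 389.4442 ],
       [378.91925, 422.3601 ]], dtype=float32))
pins [[ 0.45518246 -0.30409579  0.09      ]
 [ 0.46718269 -0.3640235   0.09      ]]
can,bottle [[ 0.57031823  0.15441046  0.11      ]
 [ 0.5577689  -0.17152685  0.11      ]] [[ 0.55226369 -0.16286126  0.17      ]]
```

View pics/crop1.png

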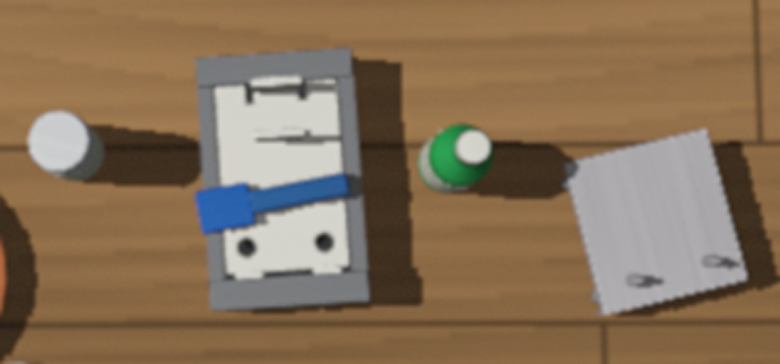

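The timer's yaw is about +3.4°. The stand's yaw is about 14°, and its pins' midpoint is near (0.46, -0.333) by two estimates. The scraper's centre is about (0.520, -0.014) with yaw 101°. Next I move over the scraper.

```bash
python3 -m jog '{"travel":[[15,-38,-2],[15,-38,-2],[15,-38,-2],[15,-38,-2],[15,-38,-2]],"dr":[[0,0,-3.3],[0,0,-3.3],[0,0,-3.3],[0,0,-3.3],[0,0,-3.3]],"jaw":[120,120,120,120,120]}' 30
python3 -m jog '{"travel":[[15,-38,-2],[15,-38,-2],[15,-38,-2],[15,-38,-2],[15,-38,-2]],"dr":[[0,0,-3.3],[0,0,-3.3],[0,0,-3.3],[0,0,-3.3],[0,0,-3.3]],"jaw":[120,120,120,120,120]}'
python3 -m jog '{"travel":[[15,-38,-2],[15,-38,-2],[15,-38,-2],[15,-38,-2],[15,-38,-2]],"dr":[[0,0,-3.3],[0,0,-3.3],[0,0,-3.3],[0,0,-3.3],[0,0,-3.3]],"jaw":[120,120,120,120,120]}'
python3 -m jog '{"travel":[[15,-35,-2],[14,-30,-2],[0,0,0]],"dr":[[0,0,-3.3],[0,0,-3.3],[0,0,0]],"jaw":[120,120,120]}'
python3 - <<'E'
from h import *
s,im=shot("wrist","w1.png");print(s["eef_pos"],s["tcp_rot"],s["opening"],s["contact_force"])
C=cam("wrist",s)
hsv=cv2.cvtColor(im,cv2.COLOR_RGB2HSV);H,S,V=[hsv[...,i].astype(int) for i in range(3)]
m=(H>100)&(H<125)&(S>150)&(V>60);print(rect(C,big(m),.072))
E
```

```text
time: 0.52
eef_pos: [0.3419, 0.428, 0.2205]
tcp_rot: [0.341, 0.94, -0.0, -0.0]
contact_force: [0.6, -0.1, 0.5]
opening: 0.529
time: 0.93
eef_pos: [0.417, 0.238, 0.2109]
tcp_rot: [0.473, 0.881, -0.0, -0.0]
contact_force: [0.2, 0.5, 0.4]
opening: 0.53
time: 1.35
eef_pos: [0.492, 0.0479, 0.201]
tcp_rot: [0.595, 0.804, -0.0, -0.0]
contact_force: [-0.1, 0.4, 0.1]
opening: 0.526
time: 1.6
eef_pos: [0.5225, -0.0199, 0.1968]
tcp_rot: [0.642, 0.767, -0.001, 0.001]
contact_force: [-0.5, 0.4, 0.6]
opening: 0.53
[ 0.52249505 -0.01992747  0.19680269] [ 6.41562380e-01  7.67070306e-01 -6.14867542e-04  6.93837341e-04] 0.5297530993164562 [-0.53986018  0.41949569  0.55503238]
(((519.8023681640625, -11.756549835205078), (34.61260986328125, 121.92451477050781), 11.436922073364258), array([[490.75156 ,  44.56357 ],
       [514.92786 , -74.939964],
       [548.85315 , -68.07667 ],
       [524.6769  ,  51.426865]], dtype=float32))
```

View pics/w1.png

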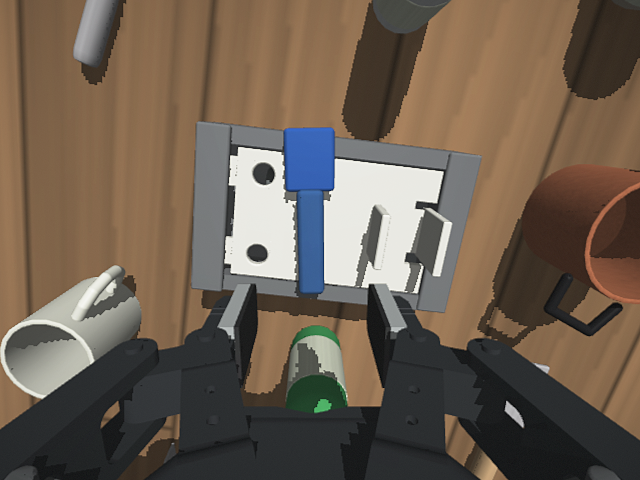

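The wrist view confirms the scraper lies between the jaws at u≈312, with the fin at (378,237), the tab at (433,240) and the sockets at (263,174) and (257,254). Its position agrees with the top view, so I grasp it.

```bash
python3 -m jog '{"travel":[[-2,4,-35],[0,0,-35],[0,0,-30],[0,0,-20],[0,0,-12]],"dr":[[0,0,1],[0,0,0],[0,0,0],[0,0,0],[0,0,0]],"jaw":[120,120,120,120,120]}'
python3 -m jog '{"travel":[[0,0,-6],[0,0,0],[0,0,0],[0,0,0],[0,0,0]],"dr":[[0,0,0],[0,0,0],[0,0,0],[0,0,0],[0,0,0]],"jaw":[120,180,255,255,255]}' 30
python3 -m jog '{"travel":[[0,0,0],[0,0,0],[0,0,2],[0,0,4],[0,0,8]],"dr":[[0,0,0],[0,0,0],[0,0,0],[0,0,0],[0,0,0]],"jaw":[255,255,255,255,255]}' 30
```

```text
time: 2.07
eef_pos: [0.5162, -0.0094, 0.062]
tcp_rot: [0.631, 0.775, -0.001, -0.003]
contact_force: [-1.0, -0.2, -0.1]
opening: 0.525
time: 2.48
eef_pos: [0.5202, -0.0112, 0.0609]
tcp_rot: [0.632, 0.775, 0.001, 0.001]
contact_force: [0.2, 0.4, 0.1]
opening: 0.221
time: 2.9
eef_pos: [0.518, -0.011, 0.0727]
tcp_rot: [0.632, 0.775, -0.001, -0.001]
contact_force: [0.1, 0.2, -0.8]
opening: 0.221
```

```bash
python3 -m jog '{"travel":[[0,0,20],[0,0,30],[0,0,30],[-4,20,10],[-6,32,0]],"dr":[[0,0,0],[0,0,0],[0,0,0],[0,0,0],[0,0,0]],"jaw":[255,255,255,255,255]}'
python3 -m jog '{"travel":[[-7,36,0],[-7,36,0],[-7,36,0],[-7,36,0],[-7,36,0]],"dr":[[0,0,0],[0,0,0],[0,0,0],[0,0,0],[0,0,0]],"jaw":[255,255,255,255,255]}'
python3 -m jog '{"travel":[[-6,36,0],[-6,30,0],[-4,20,0],[0,0,0]],"dr":[[0,0,0],[0,0,0],[0,0,0],[0,0,0]],"jaw":[255,255,255,255]}'
python3 - <<'E'
from h import *
s,im=shot("wrist","w2.png");print(s["eef_pos"],s["tcp_rot"],s["opening"],s["contact_force"])
E
```

```text
time: 3.32
eef_pos: [0.5123, 0.0393, 0.1687]
tcp_rot: [0.634, 0.774, 0.002, 0.004]
contact_force: [0.0, 1.2, -1.3]
opening: 0.227
time: 3.73
eef_pos: [0.4734, 0.2225, 0.1641]
tcp_rot: [0.632, 0.775, 0.0, 0.0]
contact_force: [0.1, 0.3, -0.3]
opening: 0.222
time: 4.07
eef_pos: [0.4569, 0.3102, 0.164]
tcp_rot: [0.63, 0.776, 0.001, -0.0]
contact_force: [-0.1, -0.1, -0.9]
opening: 0.222
[0.45693779 0.31020605 0.16399734] [ 6.30455679e-01  7.76224863e-01  7.01190368e-04 -3.28205670e-04] 0.22219412730051555 [-0.05707838 -0.11662911 -0.93833166]
```

View pics/w2.png

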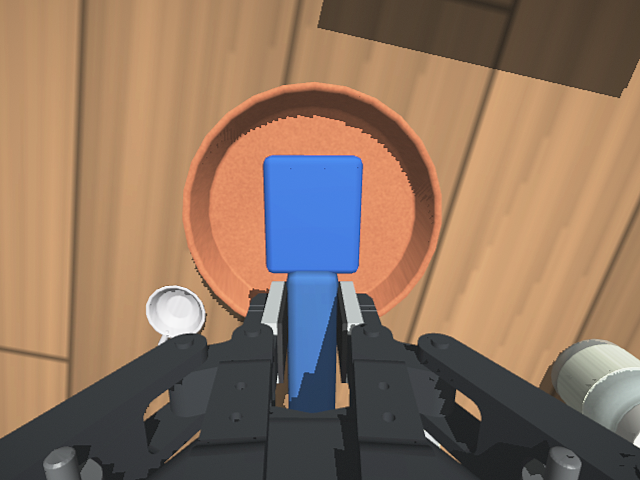

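The scraper is held level over the saucer, whose rim centre is at about (313,207). I lower and release it.

```bash
python3 -m jog '{"travel":[[0,0,-38],[0,0,-38],[0,0,-34],[0,0,-20],[0,0,-10]],"dr":[[0,0,0],[0,0,0],[0,0,0],[0,0,0],[0,0,0]],"jaw":[255,255,255,255,255]}'
python3 -m jog '{"travel":[[0,0,-6],[0,0,-4],[0,0,-1],[0,0,0]],"dr":[[0,0,0],[0,0,0],[0,0,0],[0,0,0]],"jaw":[255,255,255,255]}'
```

```text
time: 4.53
eef_pos: [0.4558, 0.3046, 0.0198]
tcp_rot: [0.633, 0.774, -0.003, -0.001]
contact_force: [-1.9, -0.0, -0.5]
opening: 0.223
time: 4.87
eef_pos: [0.4593, 0.3072, 0.0137]
tcp_rot: [0.632, 0.775, 0.001, 0.001]
contact_force: [0.1, 0.3, 0.0]
opening: 0.224
```

```bash
python3 -m jog '{"travel":[[0,0,-1],[0,0,0],[0,0,0],[0,0,0],[0,0,0]],"dr":[[0,0,0],[0,0,0],[0,0,0],[0,0,0],[0,0,0]],"jaw":[255,180,150,130,130]}'
python3 -m jog '{"travel":[[0,0,15],[0,0,35],[0,0,40],[0,0,40],[6,-30,25]],"dr":[[0,0,0],[0,0,0],[0,0,0],[0,0,0],[0,0,-1.5]],"jaw":[130,130,130,100,60]}'
python3 -m jog '{"travel":[[8,-36,0],[8,-36,0],[8,-36,0],[8,-36,0],[8,-36,0]],"dr":[[0,0,-1.5],[0,0,-1.5],[0,0,-1.5],[0,0,-1],[0,0,0]],"jaw":[0,0,0,0,0]}'
python3 -m jog '{"travel":[[8,-36,0],[8,-36,0],[8,-36,0],[8,-20,0],[0,0,0]],"dr":[[0,0,0],[0,0,0],[0,0,0],[0,0,0],[0,0,0]],"jaw":[0,0,0,0,0]}'
python3 - <<'E'
from h import *
s,im=shot("wrist","w3.png");print(s["eef_pos"],s["tcp_rot"],s["opening"],s["contact_force"])
C=cam("wrist",s)
hsv=cv2.cvtColor(im,cv2.COLOR_RGB2HSV);H,S,V=[hsv[...,i].astype(int) for i in range(3)]
# dark round sockets at plate top .056
_,t=shot("top","top1.png");Ct=cam("top")
h=cv2.cvtColor(t,cv2.COLOR_RGB2HSV).astype(int);m=(h[...,0]>100)&(h[...,0]<125)&(h[...,1]>150)&(h[...,2]>80);m[:,280:]=0;m[:200]=0
print("scraper",rect(Ct,big(m),.02)[0])
E
```

```text
time: 5.28
eef_pos: [0.4583, 0.3071, 0.0118]
tcp_rot: [0.632, 0.775, 0.0, 0.0]
contact_force: [0.2, 0.2, -0.3]
opening: 0.486
time: 5.7
eef_pos: [0.4651, 0.2802, 0.1714]
tcp_rot: [0.641, 0.768, 0.004, 0.001]
contact_force: [0.8, 0.5, 0.4]
opening: 0.726
time: 6.12
eef_pos: [0.5041, 0.0953, 0.1667]
tcp_rot: [0.678, 0.735, 0.0, 0.0]
contact_force: [1.6, -0.3, 0.5]
opening: 0.996
time: 6.53
eef_pos: [0.5373, -0.035, 0.1668]
tcp_rot: [0.68, 0.733, 0.0, 0.001]
contact_force: [-0.3, -0.3, -0.4]
opening: 1.0
[ 0.53728875 -0.0350137   0.16682989] [6.79926102e-01 7.33279779e-01 1.37192643e-05 1.12335368e-03] 0.9995612344313328 [-0.25313743 -0.28552645 -0.39272557]
scraper ((460.5632019042969, 303.166259765625), (31.1030330657959, 120.80551147460938), 10.959911346435547)
```

View pics/w3.png

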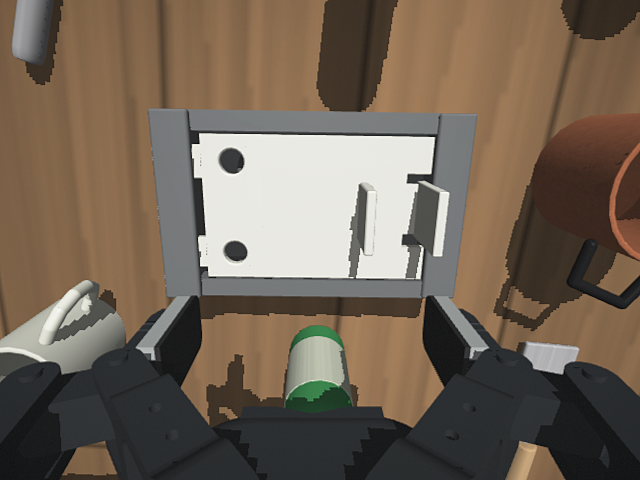

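The scraper lies in the saucer at (0.4606, 0.303), 7 mm from the centre. The cover is clear, with sockets at (231,160) and (235,251), the fin top near (367,184)–(372,254) and the tab top near (432,183)–(446,254). I measure its pose from the sockets and the fin and tab tops.

```bash
python3 - <<'E'
from h import *
im=cv2.imread("pics/w3.png")
s=dict(eef_pos=[.53729,-.03501,.16683],tcp_rot=[.679926,.733280,0,.0011]);C=cam("wrist",s)
hsv=cv2.cvtColor(im,cv2.COLOR_BGR2HSV).astype(int);w=((hsv[...,1]<40)&(hsv[...,2]>185)).astype(np.uint8)
sub=np.zeros_like(w);sub[125:285,192:450]=w[125:285,192:450]
cs,h=cv2.findContours(sub,cv2.RETR_CCOMP,cv2.CHAIN_APPROX_NONE)
P=[]
for c,hh in zip(cs,h[0]):
    if hh[3]>=0 and cv2.contourArea(c)>200:
        e=cv2.fitEllipse(c);q=ray(C,[e[0]],.056)[0];print(np.round(e[0],1),np.round(e[1],1),"mm/px",(ray(C,[np.add(e[0],(1,0))],.056)[0]-q)[:2],"P",np.round(q,4));P.append(q)
print("shadow-free plate corners", np.round(ray(C,[(201,132),(434,137),(422,279),(203,277)],.056),4))
print("timer corners lip .063/.058",np.round(ray(C,[(150,110),(166,297)],.063),4),np.round(ray(C,[(476,115),(458,297)],.058),4))
print("fin/tab tops .094",np.round(ray(C,[(359,183),(374,183),(367,254),(375,254),(418,182),(431,182),(436,254),(448,254)],.094),4))
cv2.imwrite("pics/w3c.png",cv2.resize(im[120:300,140:480],None,fx=2.3,fy=2.3,interpolation=cv2.INTER_NEAREST))
E
```

```text
[235.  250.9] [21.9 26.4] mm/px [7.04669280e-04 5.25675998e-05] P [ 0.4841 -0.0532  0.056 ]
[231.  160.2] [26.3 28.7] mm/px [6.58304734e-04 4.95191156e-05] P [0.4803 0.0098 0.056 ]
shadow-free plate corners [[ 0.4606  0.0263  0.056 ]
 [ 0.6116  0.0346  0.056 ]
 [ 0.6194 -0.0646  0.056 ]
 [ 0.4615 -0.0748  0.056 ]]
timer corners lip .063/.058 [[ 0.4312  0.0374  0.063 ]
 [ 0.4371 -0.0891  0.063 ]] [[ 0.6354  0.05    0.058 ]
 [ 0.6471 -0.0759  0.058 ]]
fin/tab tops .094 [[ 0.561   0.0062  0.094 ]
 [ 0.5695  0.0069  0.094 ]
 [ 0.5705 -0.036   0.094 ]
 [ 0.5753 -0.0356  0.094 ]
 [ 0.5945  0.0093  0.094 ]
 [ 0.6019  0.0099  0.094 ]
 [ 0.612  -0.0329  0.094 ]
 [ 0.6192 -0.0324  0.094 ]]
```

View pics/w3c.png

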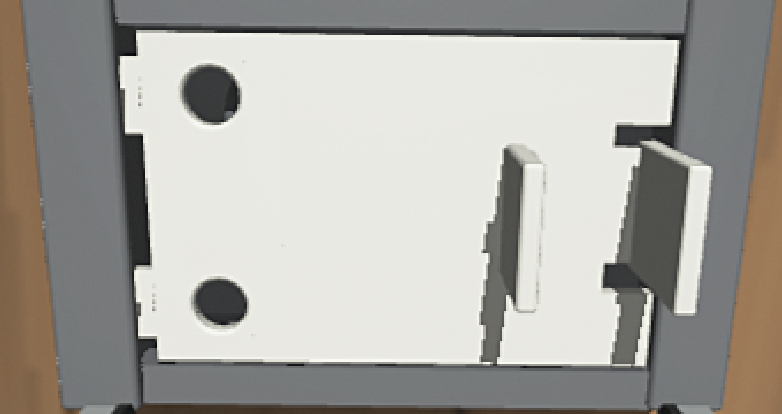

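The sockets are 63.1 mm apart (64 expected), giving yaw 3.45° and cover origin (0.542, -0.018). This agrees with the timer outline (0.542, -0.017) and the fin top. The grip target at cover x 47 is therefore TCP (0.589, -0.0153, 0.061).

```bash
python3 -m jog '{"travel":[[26,10,-10],[26,10,-20],[0,0,-25],[0,0,-25],[0,0,-15]],"dr":[[0,0,-0.9],[0,0,0],[0,0,0],[0,0,0],[0,0,0]],"jaw":[0,0,0,0,0]}'
python3 -m jog '{"travel":[[0,0,-8],[0,0,-3],[0,0,0]],"dr":[[0,0,0],[0,0,0],[0,0,0]],"jaw":[0,0,0]}'
python3 - <<'E'
from h import *
s=get_state();print(s["eef_pos"],s["contact_force"]);r=Ro.from_quat(s["tcp_rot"]).as_matrix();print("yaw",np.degrees(np.arctan2(r[1,1],r[0,1])),r[:,2]);p=np.array(s["eef_pos"])-[.5421,-.0181,.05]
a=np.radians(3.45);print("in cover",np.round([p[0]*np.cos(a)+p[1]*np.sin(a),-p[0]*np.sin(a)+p[1]*np.cos(a),p[2]],4))
E
```

```text
time: 7.05
eef_pos: [0.5862, -0.0087, 0.0682]
tcp_rot: [0.683, 0.73, -0.001, -0.002]
contact_force: [-0.5, 0.6, -1.7]
opening: 0.998
time: 7.3
eef_pos: [0.5876, -0.0101, 0.0601]
tcp_rot: [0.684, 0.73, -0.0, -0.0]
contact_force: [0.3, -0.4, -0.1]
opening: 1.006
[ 0.58762122 -0.01012572  0.06006004] [ 0.33929637 -0.36414733 -0.12922424]
yaw 3.7612587692683253 [-8.83526799e-04  2.59187941e-04 -9.99999576e-01]
in cover [0.0459 0.0052 0.0101]
```

```bash
python3 -m jog '{"travel":[[1,-5,1],[0,0,0],[0,0,0],[0,0,0],[0,0,0]],"dr":[[0,0,-0.3],[0,0,0],[0,0,0],[0,0,0],[0,0,0]],"jaw":[0,60,100,140,255]}' 40
python3 -m jog '{"travel":[[0,0,0],[0,0,0],[0,0,0],[0,0,0]],"dr":[[0,0,0],[0,0,0],[0,0,0],[0,0,0]],"jaw":[255,255,255,255]}' 40
```

```text
time: 7.72
eef_pos: [0.5888, -0.0164, 0.0631]
tcp_rot: [0.686, 0.728, -0.001, -0.001]
contact_force: [0.2, 0.5, 9.7]
opening: 0.468
time: 8.05
eef_pos: [0.5895, -0.0164, 0.0632]
tcp_rot: [0.686, 0.728, -0.0, 0.0]
contact_force: [-3.7, -0.3, 6.2]
opening: 0.467
```

The opening shows the tab fully in (about 40 mm). I pivot about the lugs, 10° first.

```bash
python3 -m jog '{"travel":[[-0.5,0,4.7],[-0.6,0,4.7],[-0.8,0,4.7],[-0.9,-0.1,4.6],[-1.1,-0.1,4.6]],"dr":[[0.12,-2,0],[0.12,-2,0],[0.12,-2,0],[0.12,-2,0],[0.12,-2,0]],"jaw":[255,255,255,255,255]}' 40
python3 -m jog '{"travel":[[0,0,0],[0,0,0]],"dr":[[0,0,0],[0,0,0]],"jaw":[255,255]}'
python3 - <<'E'
from h import *
s,im=shot("scene","s1.png");r=Ro.from_quat(s["tcp_rot"]).as_matrix();print(s["eef_pos"],s["contact_force"],s["wrist_torque"],s["opening"],"tilt",np.degrees(np.arccos(-r[2,2])))
i=im[190:320,220:400,::-1];cv2.imwrite("pics/s1c.png",cv2.resize(i,None,fx=4,fy=4,interpolation=cv2.INTER_CUBIC))
E
```

```text
time: 8.47
eef_pos: [0.5848, -0.0163, 0.0847]
tcp_rot: [0.683, 0.725, 0.064, 0.06]
contact_force: [-0.3, 0.6, -1.2]
opening: 0.466
time: 8.63
eef_pos: [0.5848, -0.0163, 0.0847]
tcp_rot: [0.683, 0.725, 0.063, 0.06]
contact_force: [0.1, 0.0, -1.2]
opening: 0.469
[ 0.58475453 -0.01632634  0.08472188] [ 0.09862084  0.01551245 -1.18601864] [0.01497075 0.08760101 0.01137676] 0.4685459728001493 tilt 9.982879037106471
```

View pics/s1c.png

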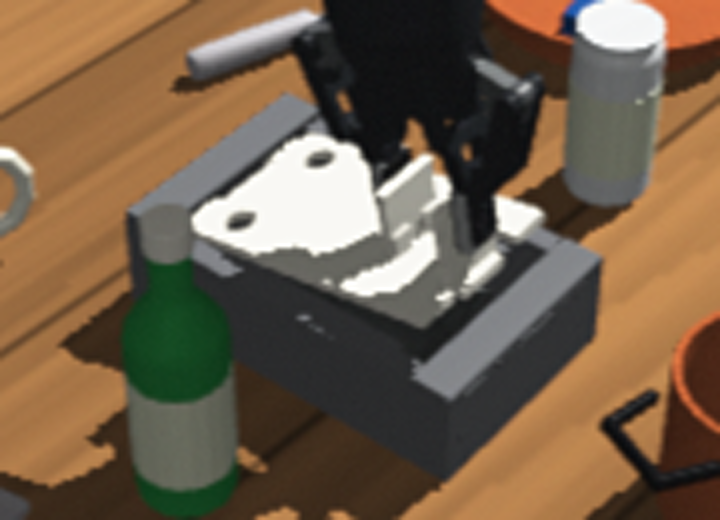

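The cover is pivoting in the frame with its tab end raised 10°, the lugs still under the lip and the force low. I continue to 20°, draw it out and lift.

```bash
python3 -m jog '{"travel":[[-1.3,-0.1,4.5],[-1.4,-0.1,4.5],[-1.6,-0.1,4.4],[-1.8,-0.1,4.4],[-1.9,-0.1,4.3]],"dr":[[0.12,-2,0],[0.12,-2,0],[0.12,-2,0],[0.12,-2,0],[0.12,-2,0]],"jaw":[255,255,255,255,255]}' 40
python3 -m jog '{"travel":[[5.2,0.3,1.9],[5.2,0.3,1.9],[5.2,0.3,1.9],[5.2,0.3,1.9],[2.5,0.1,0.9]],"dr":[[0,0,0],[0,0,0],[0,0,0],[0,0,0],[0,0,0]],"jaw":[255,255,255,255,255]}'
python3 -m jog '{"travel":[[0,0,3],[0,0,8],[0,0,15],[0,0,25],[0,0,25]],"dr":[[0,0,0],[0,0,0],[0,0,0],[0,0,0],[0,0,0]],"jaw":[255,255,255,255,255]}'
```

```text
time: 9.1
eef_pos: [0.5772, -0.0168, 0.1066]
tcp_rot: [0.675, 0.717, 0.127, 0.119]
contact_force: [-0.5, -0.0, -0.5]
opening: 0.465
time: 9.52
eef_pos: [0.6021, -0.0156, 0.1159]
tcp_rot: [0.675, 0.717, 0.127, 0.12]
contact_force: [0.3, -0.1, -1.7]
opening: 0.466
time: 9.93
eef_pos: [0.5995, -0.0153, 0.1912]
tcp_rot: [0.676, 0.717, 0.126, 0.118]
contact_force: [0.5, 0.3, -0.1]
opening: 0.469
```

```bash
python3 -m jog '{"travel":[[0,0,10],[0,0,12],[0,0,12],[0,0,10],[0,0,5]],"dr":[[-0.24,4,0],[-0.24,4,0],[-0.24,4,0],[-0.24,4,0],[-0.24,4,0]],"jaw":[255,255,255,255,255]}'
python3 -m jog '{"travel":[[-2,-20,0],[-4,-38,0],[-4,-38,0],[-4,-38,0],[-4,-38,0]],"dr":[[0,0,1.05],[0,0,1.05],[0,0,1.05],[0,0,1.05],[0,0,1.05]],"jaw":[255,255,255,255,255]}'
python3 -m jog '{"travel":[[-4,-38,0],[-4,-38,0],[-4,-38,0],[-4,-38,0],[-4,-38,0]],"dr":[[0,0,1.05],[0,0,1.05],[0,0,1.05],[0,0,1.05],[0,0,1.05]],"jaw":[255,255,255,255,255]}'
python3 -m jog '{"travel":[[0,-20,0],[0,0,0],[0,0,0]],"dr":[[0,0,0],[0,0,0],[0,0,0]],"jaw":[255,255,255]}'
python3 - <<'E'
from h import *
s,im=shot("wrist","w4.png");r=Ro.from_quat(s["tcp_rot"]).as_matrix();print(s["eef_pos"],s["tcp_rot"],s["opening"],s["contact_force"],"yaw",np.degrees(np.arctan2(r[1,1],r[0,1])),r[:,2])
E
```

```text
time: 10.35
eef_pos: [0.6012, -0.0157, 0.2434]
tcp_rot: [0.686, 0.728, -0.0, 0.001]
contact_force: [0.9, 0.2, -1.8]
opening: 0.466
time: 10.77
eef_pos: [0.5821, -0.1889, 0.2409]
tcp_rot: [0.651, 0.759, 0.0, 0.0]
contact_force: [0.1, 0.2, -0.9]
opening: 0.469
time: 11.18
eef_pos: [0.5619, -0.3792, 0.2409]
tcp_rot: [0.616, 0.788, 0.0, 0.0]
contact_force: [0.6, -0.1, -0.9]
opening: 0.467
time: 11.43
eef_pos: [0.5619, -0.3985, 0.2402]
tcp_rot: [0.617, 0.787, 0.0, -0.0]
contact_force: [-0.2, 0.3, -0.7]
opening: 0.474
[ 0.56190556 -0.39845234  0.24018267] [ 6.17378253e-01  7.86666337e-01  2.91629719e-04 -2.86162322e-04] 0.4737279461206908 [-0.20220611  0.28602543 -0.68849428] yaw 13.750125290290715 [-9.01368373e-05  8.12171355e-04 -9.99999666e-01]
```

View pics/w4.png

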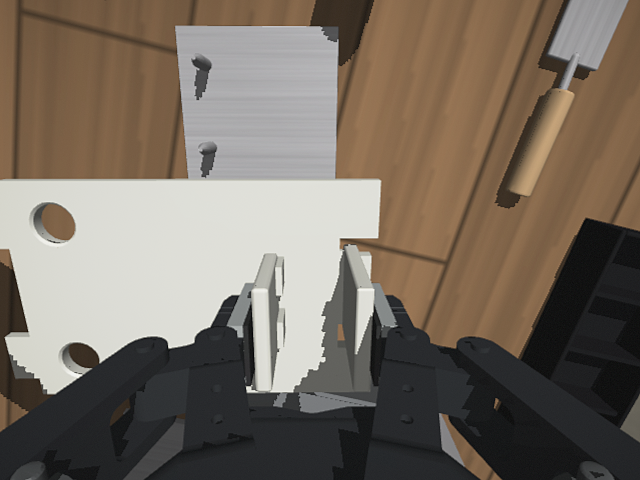

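The held cover shows sockets at (54,223) and about (80,358). The stand's pintles are at about (201,62) and (207,148). I measure both.

```bash
python3 - <<'E'
from h import *
im=cv2.imread("pics/w4.png")
s=dict(eef_pos=[.56191,-.39845,.24018],tcp_rot=[.617378,.786666,.00029,-.00029]);C=cam("wrist",s)
hsv=cv2.cvtColor(im,cv2.COLOR_BGR2HSV).astype(int)
w=((hsv[...,1]<40)&(hsv[...,2]>185)).astype(np.uint8)
cs,h=cv2.findContours(w,cv2.RETR_CCOMP,cv2.CHAIN_APPROX_NONE)
for c,hh in zip(cs,h[0]):
    if hh[3]>=0 and cv2.contourArea(c)>200: print(cv2.fitEllipse(c))
st=np.zeros_like(w);st[:179,165:345]=((hsv[...,1]<40)&(hsv[...,2]>90))[:179,165:345]
c=big(st);print("stand hull corners",cv2.approxPolyDP(cv2.convexHull(c),6,True)[:,0].tolist())
a=np.radians(13.9);m=np.array([.460,-.333]);y=np.array([-np.sin(a),np.cos(a)])
for k in(.032,-.032):
    b=m+k*y;print("pred base/tip",proj(C,[[*b,.06],[*b,.092]]).round(1).tolist())
c1=cv2.resize(im[40:190,160:260],None,fx=5,fy=5,interpolation=cv2.INTER_CUBIC);c2=cv2.resize(im[190:390,20:120],None,fx=3.75,fy=3.75,interpolation=cv2.INTER_CUBIC)
cv2.imwrite("pics/w4c.png",cv2.resize(np.hstack([c1,c2[:750] if c2.shape[0]>=750 else c2]),None,fx=.75,fy=.75))
E
```

```text
((53.006256103515625, 222.04220581054688), (38.07389831542969, 49.72371292114258), 125.84000396728516)
stand hull corners [[338, 39], [335, 178], [188, 178], [175, 26], [320, 26]]
pred base/tip [[205.9, 61.9], [193.6, 54.2]]
pred base/tip [[212.1, 145.4], [201.2, 147.3]]
```

View pics/w4c.png

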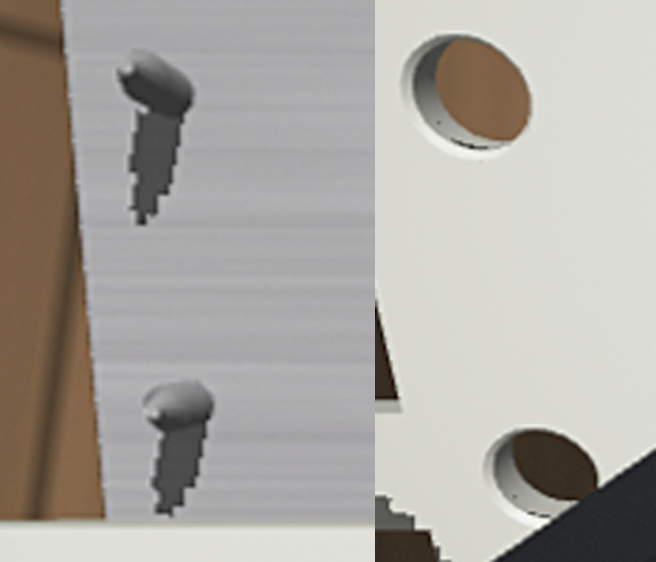

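```bash
python3 - <<'E'
from h import *
s=dict(eef_pos=[.56191,-.39845,.24018],tcp_rot=[.617378,.786666,.00029,-.00029]);C=cam("wrist",s)
tip=ray(C,[(193.1,58.7),(199.5,149.3)],.091);base=ray(C,[(206.9,65.9),(213.3,146.1)],.0605)
sk=ray(C,[(52.8,224.3),(79.4,359.7)],.2332)
for n,p in(("tip",tip),("base",base),("sock",sk)):
    d=p[0]-p[1];print(n,p[:,:2].round(4).tolist(),"mid",p.mean(0)[:2].round(4),"len",np.linalg.norm(d).round(4),"yaw",np.degrees(np.arctan2(-d[0],d[1])).round(1))
Cm=sk.mean(0)
a=np.radians(13.75);print("socket mid expected from grip",np.array(s["eef_pos"])[:2]-.1075*np.array([np.cos(a),np.sin(a)]))
st=ray(C,[(338,26),(188,178),(175,26)],.06);print("stand corners",st.round(4).tolist())
print("pred stand +y corners", [( .460+(x+.06)*np.cos(np.radians(14))-y*np.sin(np.radians(14)), -.333+(x+.06)*np.sin(np.radians(14))+y*np.cos(np.radians(14))) for x,y in((.045,.06),(-.082,.06))])
E
```

```text
tip [[0.4521, -0.3048], [0.4664, -0.366]] mid [ 0.4592 -0.3354] len 0.0628 yaw 13.2
base [[0.4537, -0.3047], [0.4689, -0.3643]] mid [ 0.4613 -0.3345] len 0.0616 yaw 14.3
sock [[0.4516, -0.3924], [0.4667, -0.4539]] mid [ 0.4591 -0.4232] len 0.0633 yaw 13.8
socket mid expected from grip [ 0.45749073 -0.42400123]
stand corners [[0.5468, -0.2527, 0.06], [0.4522, -0.3958, 0.06], [0.4251, -0.2825, 0.06]]
pred stand +y corners [(np.float64(0.5473657375229997), np.float64(-0.2493804573854751)), (np.float64(0.424138180285948), np.float64(-0.28010453812663294))]
```

Pin mid is (0.460, -0.3345), yaw about 14°. The held sockets' mid is (0.4585, -0.4235), yaw 13.8°, with spacings of 62–63 mm against 64. I shift by (+1.5, +89) to target TCP (0.5634, -0.3095) and stop just above the pins.

```bash
python3 -m jog '{"travel":[[0.5,25,0],[0.5,34,0],[0.5,24,0],[0,6,0],[0,0,0]],"dr":[[0,0,0],[0,0,0],[0,0,0],[0,0,0],[0,0,0]],"jaw":[255,255,255,255,255]}'
python3 -m jog '{"travel":[[0,0,-30],[0,0,-35],[0,0,-30],[0,0,-20],[0,0,-8]],"dr":[[0,0,0],[0,0,0],[0,0,0],[0,0,0],[0,0,0]],"jaw":[255,255,255,255,255]}'
python3 -m jog '{"travel":[[0,0,0],[0,0,0]],"dr":[[0,0,0],[0,0,0]],"jaw":[255,255]}'
python3 - <<'E'
from h import *
s=get_state();r=Ro.from_quat(s["tcp_rot"]).as_matrix();print(s["eef_pos"],s["contact_force"],"yaw",np.degrees(np.arctan2(r[1,1],r[0,1])),r[:,2])
im=read_camera("wrist")[:,:,::-1];t=read_camera("top")[215:325,420:540,::-1]
cv2.imwrite("pics/w5.png",np.hstack([cv2.resize(im[100:480,0:330],(434,500)),cv2.resize(t,(366,500))]))
E
```

```text
time: 11.9
eef_pos: [0.5644, -0.3051, 0.2408]
tcp_rot: [0.615, 0.789, 0.0, 0.0]
contact_force: [-0.1, -0.6, -1.9]
opening: 0.467
time: 12.32
eef_pos: [0.5619, -0.3073, 0.1127]
tcp_rot: [0.616, 0.787, -0.0, -0.003]
contact_force: [-0.3, -0.1, -1.7]
opening: 0.466
time: 12.48
eef_pos: [0.5644, -0.3091, 0.1181]
tcp_rot: [0.616, 0.787, -0.0, 0.001]
contact_force: [-0.9, -0.1, -0.5]
opening: 0.463
[ 0.56444629 -0.30910883  0.11809581] [-0.93945172 -0.13722784 -0.50260034] yaw 13.888391830050567 [ 8.83700791e-04 -8.75772076e-04 -9.99999226e-01]
```

View pics/w5.png

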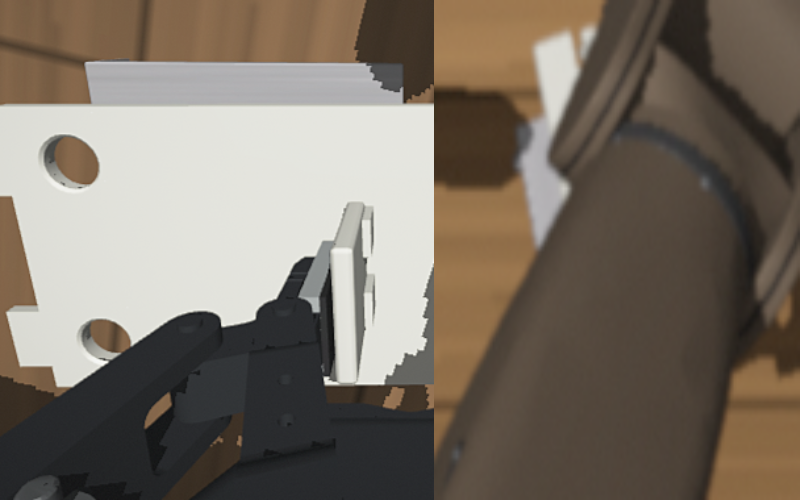

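The TCP is within 1 mm of the target. The oblique view through the sockets shows only the table, as expected at this height. I lower gently while watching the force.

```bash
python3 -m jog '{"travel":[[-1,0,-6],[0,0,-6],[0,0,-5],[0,0,-3],[0,0,0]],"dr":[[0,0,0],[0,0,0],[0,0,0],[0,0,0],[0,0,0]],"jaw":[255,255,255,255,255]}'
python3 -m jog '{"travel":[[0,0,-3],[0,0,-3],[0,0,-3],[0,0,0],[0,0,0]],"dr":[[0,0,0],[0,0,0],[0,0,0],[0,0,0],[0,0,0]],"jaw":[255,255,255,255,255]}'
```

```text
time: 13.0
eef_pos: [0.5622, -0.308, 0.0959]
tcp_rot: [0.616, 0.787, -0.0, -0.001]
contact_force: [-0.2, -0.9, -1.4]
opening: 0.466
time: 13.42
eef_pos: [0.5628, -0.3084, 0.0879]
tcp_rot: [0.616, 0.787, -0.0, -0.0]
contact_force: [-0.2, -0.6, -1.8]
opening: 0.469
```

The underside is now 17 mm below the pintle tips with no contact force, so both pins are in the sockets.

```bash
python3 -m jog '{"travel":[[0,-0.7,-4],[0,0,-4],[0,0,-3],[0,0,-1],[0,0,0]],"dr":[[0,0,0],[0,0,0],[0,0,0],[0,0,0],[0,0,0]],"jaw":[255,255,255,255,255]}'
python3 -m jog '{"travel":[[0,0,-1],[0,0,-0.5],[0,0,0],[0,0,0]],"dr":[[0,0,0],[0,0,0],[0,0,0],[0,0,0]],"jaw":[255,255,255,255]}'
```

```text
time: 13.83
eef_pos: [0.5626, -0.3089, 0.0755]
tcp_rot: [0.616, 0.787, 0.0, -0.001]
contact_force: [-1.5, 0.6, -2.1]
opening: 0.467
time: 14.17
eef_pos: [0.563, -0.3093, 0.0748]
tcp_rot: [0.616, 0.787, -0.0, 0.0]
contact_force: [0.5, -0.6, -1.2]
opening: 0.466
```

```bash
python3 -m jog '{"travel":[[0,0,-1],[0,0,-0.5],[0,0,0],[0,0,0]],"dr":[[0,0,0],[0,0,0],[0,0,0],[0,0,0]],"jaw":[255,255,255,255]}'
python3 -m jog '{"travel":[[0,0,-1],[0,0,0],[0,0,0]],"dr":[[0,0,0],[0,0,0],[0,0,0]],"jaw":[255,255,255]}'
```

```text
time: 14.5
eef_pos: [0.563, -0.3092, 0.0733]
tcp_rot: [0.616, 0.787, -0.0, 0.0]
contact_force: [0.5, 0.2, -0.9]
opening: 0.469
time: 14.75
eef_pos: [0.5631, -0.3093, 0.0732]
tcp_rot: [0.616, 0.787, -0.0, 0.0]
contact_force: [-2.1, 2.3, 5.5]
opening: 0.467
```

Touchdown is at exactly the predicted height, with +5.5 N. I release and withdraw.

```bash
python3 -m jog '{"travel":[[0,0,0],[0,0,0],[0,0,0],[0,0,0],[0,0,0]],"dr":[[0,0,0],[0,0,0],[0,0,0],[0,0,0],[0,0,0]],"jaw":[110,80,40,0,0]}'
python3 -m jog '{"travel":[[0,0,10],[0,0,25],[0,0,35],[0,0,40],[0,-10,40]],"dr":[[0,0,0],[0,0,0],[0,0,0],[0,0,0],[0,0,0]],"jaw":[0,0,0,0,0]}'
python3 -m jog '{"travel":[[0,-25,15],[0,-25,0],[0,-25,0],[0,-5,0],[0,0,0]],"dr":[[0,0,0],[0,0,0],[0,0,0],[0,0,0],[0,0,0]],"jaw":[0,0,0,0,0]}'
python3 - <<'E'
from h import *
s,im=shot("wrist","w6.png");r=Ro.from_quat(s["tcp_rot"]).as_matrix();print(s["eef_pos"],s["tcp_rot"],s["contact_force"])
C=cam("wrist",s)
hsv=cv2.cvtColor(im,cv2.COLOR_RGB2HSV).astype(int)
a=np.radians(13.9);m=np.array([.460,-.3345]);y=np.array([-np.sin(a),np.cos(a)])
for k in(.032,-.032):
    b=m+k*y;print("pred tip/hole centre",proj(C,[[*b,.092],[*b,.066]]).round(1).tolist())
_,t=shot("top","top2.png");Ct=cam("top")
h=cv2.cvtColor(t,cv2.COLOR_RGB2HSV).astype(int);q=(h[...,0]>100)&(h[...,0]<125)&(h[...,1]>150)&(h[...,2]>80);q[:,280:]=0;q[:200]=0
print("scraper",rect(Ct,big(q),.02)[0])
sc=read_camera("scene")[260:390,110:250,::-1]
cv2.imwrite("pics/final.png",np.hstack([cv2.resize(im[:,:,::-1],(420,315)),cv2.resize(sc,(340,315))]))
E
```

```text
time: 15.17
eef_pos: [0.5629, -0.3092, 0.072]
tcp_rot: [0.616, 0.787, -0.0, -0.0]
contact_force: [0.3, -0.7, -1.0]
opening: 1.002
time: 15.58
eef_pos: [0.5626, -0.3176, 0.2238]
tcp_rot: [0.616, 0.788, 0.0, -0.001]
contact_force: [1.1, -1.0, -0.1]
opening: 0.998
time: 16.0
eef_pos: [0.5625, -0.4006, 0.2376]
tcp_rot: [0.617, 0.787, 0.0, 0.0]
contact_force: [0.0, -0.3, -1.0]
opening: 1.002
[ 0.56249418 -0.40064133  0.23756926] [6.17263544e-01 7.86756438e-01 3.80465150e-06 1.56813090e-04] [ 0.02972936 -0.26633097 -0.97067015]
pred tip/hole centre [[191.8, 51.9], [202.2, 58.5]]
pred tip/hole centre [[199.6, 146.1], [208.8, 144.6]]
scraper ((460.25830078125, 303.60662841796875), (31.534046173095703, 119.82485961914062), 10.959895133972168)
```

View pics/final.png

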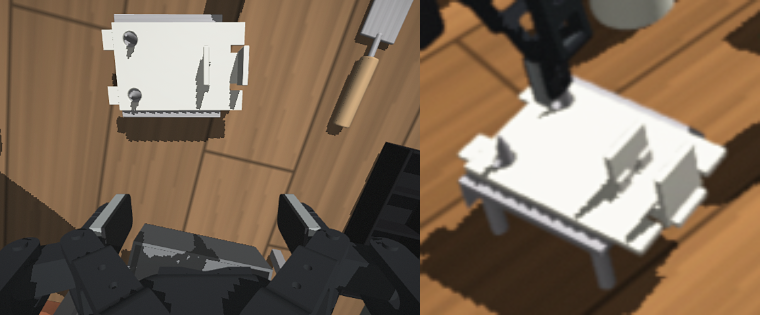

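The cover lies flat on the stand with both pintles standing up through its sockets. The scraper is still in the saucer and the gripper is clear.

```bash
python3 -c "
from plant import *
print(sign_off())"
```

```text
the job is handed in; nothing more can be done
None
```

The job is done and handed in at about 16 s of the 72 s allowed; `sign_off()` gave no verdict.

**Scraper:** I laid it in the saucer and let go. The last top view puts it about 7 mm from the saucer's centre, where the limit is 55 mm.

**Cover:** I squeezed the tab fully in (opening about 40 mm) and pivoted the cover to 20° about its lugs. I then drew it out, levelled it and lowered it over the pintles. It touched down at the predicted height, with about 5.5 N on the tool.

**Last checks:**
- **Fit:** the final wrist and scene views show both pintles standing through the sockets and the cover flat on the stand. I judged this by eye and did not measure the remaining offset or tilt.
- **Stand position:** my measurements of the stand disagreed by 1–3 mm, which was inside the sockets' play.
- **Bystanders:** I saw no contact with them during the moves, but did not measure their positions afterwards.
- **Gripper:** it was open and clear of everything at hand-in.

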